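# Set the length stop to a sample strip

### The job

Set the sliding length stop on the bench rail to the sample strip that lies along the rail with one end at the fixed end stop: hook a fingertip behind the stop's upright lip and draw the stop along the rail until it sits snug against the strip's free end, gently, without ramming it, and then push the stop's clamp lever right down to lock it there. Grasp nothing, and leave the strips and the other things on the bench where they lie.

Things in the scene. Friction and masses are not known exactly. Their poses are not given: they have to be found in the camera images.
- rail: fixed aluminium rail (all sizes here in mm), 420 long x 40 wide x 20 high, from x = -30 to 390. Origin: bench height, centre line, in the face of the fixed end stop; x along the rail away from that stop (roughly away from the robot), y to the side where the sample strip lies, z up. The sample lies on the bench along the rail's side, at y 21 to 62, beginning at x about 1
- end_stop (a point): middle of the face of the fixed end stop, a steel plate 26 high that reaches across the sample's lane (rail x = 0, y = 41, 13 above the bench)
- length_stop (a joint): travel of the sliding stop, m: 0 = far end, grows as it is drawn towards the fixed end stop (stop face at rail x = 0.28 - value); range 0 to 0.22. About 3.5 N of friction; stays where it is left, a small push moves it. Grey saddle 90 long, 46 wide. From its stop face back (rail +x): stop arm 0 to 10, lip to 16, clear deck 16 to 62, clamp 62 to 86 and 48.5 above the bench
- stop_deck (a point): middle of the stop's clear flat deck between lip and clamp, 46 long x 46 wide, where a fingertip goes down; on the deck's top, 28.5 above the bench, 23 behind the lip's rear face
- stop_arm: grey plate of the sliding stop that reaches down over the strip's side, 10 thick, 44 wide, from 1.5 to 27.5 mm above the bench. Origin: centre of the face that meets the strip's end, 15 mm above the bench and 44 mm from the rail's centre line; axes as the rail's, so the strip's end lies at negative x until it touches
- stop_lip: grey upright lip on the sliding stop, across the rail, 44 wide, 4 thick (6 at its rounded top edge), from the deck (28.5 above the bench) up to 55. Origin: on its rear face (the side away from the fixed end stop), mid-width, 41.5 above the bench; axes as the rail's. The finger goes down on its +x side and draws it towards -x
- clamp_lever (a joint): angle of the clamp lever, rad: 0 = open, pointing up at 45 degrees to the side away from the strip (rail -y); 0.75 = clamped, pushed right down, almost level. It turns about a line parallel to the rail, stays where it is left, and takes about 0.12 N m (2 to 3 N pressed down near its tip)
- lever_tip (a point): end of the clamp lever, on its middle line, 68 mm from its hinge; the lever is a steel bar 14 wide along the rail and 6 thick, 10 thick at the tip
- lever_hinge (a point): the clamp lever's hinge, on the rail's centre line, 40 mm above the bench and 74 mm behind (rail +x of) the stop face
- strip_short: loose white plastic trim strip, 100 long x 40 wide x 10 thick, flat on the bench. Origin: underside, middle of the short end nearer the fixed end stop; x along its length, z up. One of two strips: which one is the sample along the rail and which lies spare beside it varies
- strip_short_end (a point): middle of the end face of the short strip that looks away from the fixed end stop, 5 mm above the bench
- strip_long: loose white plastic trim strip, 150 long x 40 wide x 10 thick, flat on the bench. Origin: underside, middle of the short end nearer the fixed end stop; x along its length, z up. One of two strips: which one is the sample along the rail and which lies spare beside it varies
- strip_long_end (a point): middle of the end face of the long strip that looks away from the fixed end stop, 5 mm above the bench
- pipe_collar: loose white plastic pipe collar standing on the bench, 42 diameter, 45 high; origin: centre of its underside. Bystander
- tape_measure: loose black tape measure standing on the bench, 70 x 30 x 54 high; origin: centre of its underside. Bystander
- screwdriver: loose screwdriver lying on the bench, about 200 long. Bystander
Not all that is in view belongs to the job. Leave any blue look-alike of the strip_long alone. Leave any orange look-alike of the strip_short alone.

How it is judged (in metres and radians):
On the way, in this order (a step that is already met when the one before it is completed fails the run):
1. a fingertip bears on the lip from behind while the lever is open (contact force between the fingers and stop_lip above 0.5 N and x of the grasp point in the frame of stop_lip above -0.01 m and value of joint clamp_lever below 0.4 rad), for 0.1 s.
2. the stop is drawn up to the free end of the strip in the rail, within 2 mm, the lever still open (((x of strip_short_end in the frame of stop_arm between -0.002 and 0.002 m and y of strip_short_end in the frame of stop_arm between -0.02 and 0.02 m) or (x of strip_long_end in the frame of stop_arm between -0.002 and 0.002 m and y of strip_long_end in the frame of stop_arm between -0.02 and 0.02 m)) and value of joint clamp_lever below 0.4 rad), for 0.2 s.
3. the clamp lever is pushed down, to 0.68 rad or more (value of joint clamp_lever above 0.68 rad), for 0.2 s.
At the end, for the whole second after the job is handed in: The stop face is within 2 mm of the free end of the strip in the rail, the clamp lever is down (0.68 rad or more of 0.75), both strips are within 10 mm of where they began, and the stop is at rest (((x of strip_short_end in the frame of stop_arm between -0.002 and 0.002 m and y of strip_short_end in the frame of stop_arm between -0.02 and 0.02 m) or (x of strip_long_end in the frame of stop_arm between -0.002 and 0.002 m and y of strip_long_end in the frame of stop_arm between -0.02 and 0.02 m)) and value of joint clamp_lever above 0.68 rad and distance of each of strip_short, strip_long from where it was at the start of the episode below 0.01 m and velocity of joint length_stop between -0.005 and 0.005 m/s); the robot touches nothing.
It fails at once if the strip is rammed: the stop presses on it with more than 40 N (contact force between stop_arm and strip_short above 40 N or contact force between stop_arm and strip_long above 40 N).
It fails at once if a strip is shifted or lifted by more than 10 mm (distance of any of strip_short, strip_long from where it was at the start of the episode above 0.01 m).
It fails at once if a bystander is moved by more than 15 mm (distance of any of pipe_collar, tape_measure, screwdriver from where it was at the start of the episode above 0.015 m).
It also fails if it takes over 51 s, if anything falls off the work surface, if the arm or the gripper's body presses on something with over 40 N, if the wrist force passes 120 N, or if a joint passes its speed limit or range.

### The arm

A 6-joint arm with a two-finger parallel gripper is mounted at the origin on the work surface. World frame = base frame: x ahead of the robot, y to its left, z up, the work surface at z = 0. Lengths are in mm, angles in rad, forces in N, time in s.
With the tool pointing down it reaches from about 325 to 900 mm from the base axis. Payload 6.1 kg.
Tool frame: the origin (TCP) lies where the fingers leave the gripper's body, on its centre line; the fingertips stand 70 mm ahead of it and the grasp point (between the pads) lies 51 mm ahead of it (ctrl.grip_point_offset is the distance from the TCP to the grasp point, in mm); z points along the fingers, y is the line along which they close (so a half turn about z gives the same grasp; the last joint's range is limited). The gripper opens to 87 mm and grips with 3 to 60 N. Pads are 19 mm wide; open, the fingers measure 117 mm over their backs; the gripper's body (75 mm by 190 mm) begins 51 mm behind the grasp point.
Start: joints at [-1.391, 0.22, 1.526, -0, 1.395, -0.126], TCP at [188.153, -595.999, 292.238] pointing down, gripper open.
Joint ranges: [-2.98, 2.98], [-0.91, 2.08], [0.09, 2.57], [-1.24, 4.39], [0.2, 2.65], [-2.68, 2.68]. Speed limits (rad/s): [2.57, 2.57, 3.01, 3.14, 3.14, 3.14].

### API

Orientations are given as a rotation vector (axis times angle).
In Python, from bench import ctrl, eyes, spot_in, tip_of gives the robot as it stands. The module is installed in compiled form; this text tells all that it offers.
- The arm moves only by the shell command python3 -m pendant 'ROWS' [OPENING] [FORCE]. ROWS is JSON, a list of rows, each a list of 4 numbers: the shift along the tool's x, y, z in units of 80 mm (1.0 is 80 mm), then the turn about the tool's z in units of 180 degrees (1.0 is 180 degrees). In form: [[x, y, z, roll], ...]. A call has 1 to 8 rows; each row shifts and turns the commanded pose from where the row before left it, along the tool's axes as they then stand; what a row does not reach is not made up. A row lasts 1/10 s, in which the tool goes at most 50 mm and 8.59 degrees, less where a joint would pass 70% of its speed; a pose out of reach is approached as far as the arm can. A call with a number of a shift or a turn outside -1 to 1 is refused whole. A call with a gripper value outside its range is refused whole. OPENING is the opening, from 0 (shut) to 1 (fully open), set as the call begins (- or left out, the last holds). The fingers move at their own pace and stop on an object; FORCE is the grip in N (left out, the last holds). Time passes only in rows, so rows that do not move let the fingers close. It gives the time, the measured TCP pose, the force, the opening and the grip force at its end, in the units of the state.
- ctrl.observe(): the state, without advancing time (a new reading comes with each control period).
- eyes.get_image(name): name is "scene" or "top"; returns the picture (420x560x3 uint8, red, green, blue); there is no depth.
- eyes.camera_info(name): a dict with "fx", "fy", "cx", "cy" (pixels), "k1" (the pictures are not rectified: a ray, as slopes to the right and down, at radius r is drawn at 1 + k1 r^2 times it, then the intrinsics apply), "origin" and "attitude" of the camera in the world. Camera axes: x right, y down, z forward; pixel columns grow to the right and rows downward; lengths in mm; the calibration is good to about 2 mm. A picture is of the moment at which its call begins. camera_info takes no time and is no camera call.
- ctrl.sign_off(): hands the job in; it is judged then, once.
Trained networks look in the newest picture that a camera, given by its name, has taken for a name from the list of things; names that differ only in an ending like _2 or _b are one class to them, and where a whole thing is asked for, a point or a joint stands for the part that bears it (a point fixed in the world has none). Each returns a list of dicts, best first, with "p" (0 to 1); they miss things now and then, are a little off and sometimes report something else, mostly with a low value. They report only what shows in the picture. A call takes as long as a camera call. They do not tell look-alikes from the thing itself.
- spot_in(camera, thing): "box" ([left, top, right, bottom] in pixels, round what is visible of it).
- tip_of(camera, thing): "point" ([column, row] in pixels: a listed point, or the origin of a listed thing).
The state is a dict: "t": time; "qpos": joint angles; "joint_vel": joint speeds; "effort": joint torques, N m; "ee_pos": TCP position; "ee_rot": TCP orientation; "force": force on the tool from outside, world axes, zero at the start; "moment": the same for the moment, N m; "opening": finger opening in mm; "grasp_force": force on a finger pad.
Only numpy, scipy, OpenCV 4.12 (cv2) and the standard library are available. Lean on these libraries where they do the work, as an engineer would, in place of code of your own. Each camera call takes 0.05 s, during which the arm holds its last target. There are 200 camera calls.

## Working session

There is one attempt and no reset: what is moved stays moved. The work goes in short steps, Python scripts to look and compute and a shell command to move; the robot and the scene stay as the last step left them, time stands still between calls to the robot, and variables do not carry over. Pictures are saved under pics/ and viewed, at most 10 in all, crops included, and the job is handed in when it is done.

```bash
mkdir -p pics
cat > h.py <<'E'
import numpy as np, cv2
from bench import ctrl, eyes, spot_in, tip_of
from scipy.spatial.transform import Rotation as R
def ray(cam,p):
    i=eyes.camera_info(cam); x=(p[0]-i['cx'])/i['fx']; y=(p[1]-i['cy'])/i['fy']
    u,v=x,y
    for _ in range(20):
        s=1+i['k1']*(u*u+v*v); u,v=x/s,y/s
    A=np.array(i['attitude'],float); A=A if A.shape==(3,3) else R.from_rotvec(A).as_matrix()
    return np.array(i['origin'],float),A@np.array([u,v,1.])
def onz(cam,p,z):
    o,d=ray(cam,p); return o+d*(z-o[2])/d[2]
def tri(ps):
    M=np.zeros((3,3));b=np.zeros(3)
    for cam,p in ps:
        o,d=ray(cam,p); d=d/np.linalg.norm(d); P=np.eye(3)-np.outer(d,d); M+=P;b+=P@o
    return np.linalg.solve(M,b)
E
python3 - <<'E'
from h import *
for c in ('scene','top'):
    print(c,eyes.camera_info(c)); cv2.imwrite(f'pics/{c}0.png',eyes.get_image(c)[:,:,::-1])
for n,z in dict(rail=0,end_stop=13,stop_deck=28.5,stop_arm=15,stop_lip=41.5,lever_tip=88,lever_hinge=40,strip_short=0,strip_short_end=5,strip_long=0,strip_long_end=5).items():
    g={}
    for c in ('scene','top'):
        r=tip_of(c,n)
        for q in r[:2]: print(n,c,np.round(q['point'],1),round(q['p'],2),onz(c,q['point'],z).round(1))
        if r: g[c]=r[0]['point']
    if len(g)==2: print('   tri',tri(list(g.items())).round(1))
print(ctrl.observe())
E
```

```text
scene {'fx': 425.150774081719, 'fy': 425.150774081719, 'cx': 280.17809459604933, 'cy': 216.02827159592331, 'k1': -0.09047864778808326, 'origin': array([1145.70985571, -353.52567453,  741.6615274 ]), 'attitude': array([-2.10128122, -1.05262257,  0.49783016])}
top {'fx': 453.4039308080445, 'fy': 453.4039308080445, 'cx': 282.2920524872849, 'cy': 206.17977782590486, 'k1': -0.08440122557584423, 'origin': array([ 415.03312051,   60.74898441, 1173.2620668 ]), 'attitude': array([-2.18585697,  2.16086703, -0.09424845])}
rail scene [191.2 229.7] 0.58 [367.8 -83.7   0. ]
rail top [346.4 270.2] 0.96 [ 357.8 -101.2    0. ]
   tri [362.3 -92.1   0.4]
end_stop scene [205.4 220.7] 0.88 [373.6 -43.4  13. ]
end_stop scene [131.5 282.5] 0.7 [ 453.7 -277.1   13. ]
end_stop top [327.1 264.7] 0.84 [371.9 -50.1  13. ]
   tri [373.5 -46.9  14.7]
stop_deck scene [231.7 314.9] 0.81 [ 672.7 -145.5   28.5]
stop_deck scene [132.2 285.5] 0.31 [ 477.5 -280.7   28.5]
stop_deck top [363.7 148.4] 0.77 [ 670.4 -142.2   28.5]
   tri [ 670.8 -143.7   24.9]
stop_arm scene [241.7 296.6] 0.76 [636.5 -99.7  15. ]
stop_arm t
[... 1484 characters left out ...]
 ]
   tri [580.5   6.9  20.1]
{'t': 1.2, 'qpos': array([-1.39108109e+00,  2.20403986e-01,  1.52649879e+00,  1.61332970e-05,
        1.39471474e+00, -1.26113640e-01]), 'joint_vel': array([ 0.00028267, -0.00137078, -0.00073368,  0.00091657,  0.00032068,
       -0.00050469]), 'effort': array([ 9.62863924e-04, -4.94558644e+01, -3.87712455e+01,  6.99346187e-02,
        4.66245180e-02,  9.75648021e-06]), 'ee_pos': array([ 188.16790056, -595.99107768,  292.2358115 ]), 'ee_rot': array([-3.10491020e+00, -4.78516666e-01, -2.38944267e-05]), 'force': array([-0.43069143,  0.14754474, -0.35808074]), 'moment': array([ 0.00565679,  0.00442943, -0.00455596]), 'grasp_force': 0.0, 'opening': 87.01664247821923}
```

Run:
```python
import cv2
a=cv2.imread('pics/scene0.png')[150:375,60:330]; b=cv2.imread('pics/top0.png')[110:335,210:460]
cv2.imwrite('pics/s0c.png',cv2.resize(a,None,fx=2.6,fy=2.6,interpolation=2)); cv2.imwrite('pics/t0c.png',cv2.resize(b,None,fx=2.6,fy=2.6,interpolation=2))
```

```text
(no output)
```

View pics/s0c.png

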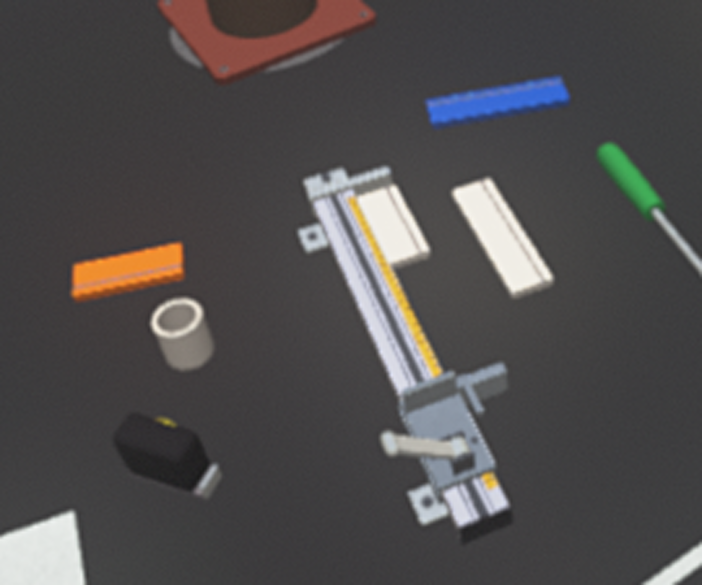

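View pics/t0c.png

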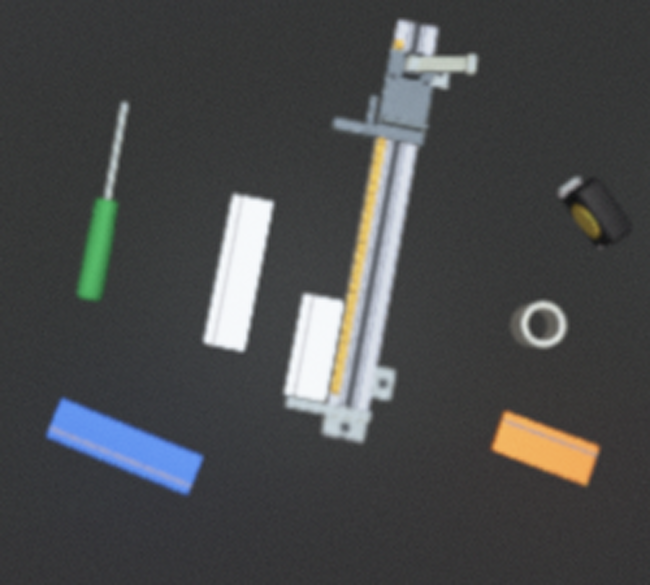

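```bash
cat > fit.py <<'E'
from h import *
from scipy.optimize import least_squares
def proj(c,P):
    i=eyes.camera_info(c); A=R.from_rotvec(i['attitude']).as_matrix()
    q=A.T@(P-i['origin']); u=q[:2]/q[2]; s=1+i['k1']*(u@u)
    return np.array([i['cx'],i['cy']])+i['fx']*s*u
PT=dict(rail=(0,0,0,0),end_stop=(0,0,41,13),strip_short=(0,1,41,0),strip_short_end=(0,101,41,5),stop_deck=(1,39,0,28.5),stop_arm=(1,0,44,15),stop_lip=(1,16,0,41.5),lever_tip=(1,74,-48,88),lever_hinge=(1,74,0,40))
def w(p,n):
    m,x,y,z=PT[n]; x=x+m*p[3]; c,s=np.cos(p[2]),np.sin(p[2])
    return np.array([p[0]+c*x-s*y,p[1]+s*x+c*y,z])
def fit(names=PT):
    ob=[]
    p=np.array([362,-92,-.165,280.])
    for n in names:
        for c in ('scene','top'):
            r=[q['point'] for q in tip_of(c,n)]
            if r:
                e=[np.linalg.norm(proj(c,w(p,n))-q) for q in r]
                ob.append((n,c,np.array(r[int(np.argmin(e))])))
    f=lambda p:np.concatenate([proj(c,w(p,n))-q for n,c,q in ob])
    s=least_squares(f,p,loss='soft_l1',f_scale=1.5,x_scale=[10,10,.05,10])
    for (n,c,q) in ob: print(n,c,(proj(c,w(s.x,n))-q).round(1))
    return s.x
E
python3 - <<'E'
from fit import *
p=fit(); print(p,np.degrees(p[2]))
for n in ('stop_deck','stop_lip','lever_tip','lever_hinge','strip_short_end'): print(n,w(p,n).round(1))
E
```

```text
rail scene [-1.7 -0.2]
rail top [-5.5 -2.7]
end_stop scene [-1.4  0.3]
end_stop top [-1.3 -0.2]
strip_short scene [0.2 0.3]
strip_short top [-1.9  2.6]
strip_short_end scene [-1.5  0.2]
strip_short_end top [ 1.1 -1. ]
stop_deck scene [-1.7 -0.7]
stop_deck top [2.  0.5]
stop_arm scene [2.  0.2]
stop_arm top [ 1.1 -0.5]
stop_lip scene [-1.3  0.8]
lever_tip scene [ 2.  -0.2]
lever_tip top [-2.8 -0.4]
lever_hinge scene [-3.3 -1.5]
lever_hinge top [-2.3 -3. ]
[ 3.64536476e+02 -8.70013233e+01 -1.95316848e-01  2.71590612e+02] -11.190831075322295
stop_deck [ 669.2 -147.3   28.5]
stop_lip [ 646.7 -142.8   41.5]
lever_tip [ 694.2 -201.2   88. ]
lever_hinge [ 703.6 -154.1   40. ]
strip_short_end [471.6 -66.4   5. ]
```

```bash
python3 -m pendant '[[0,0,0,0.04],[0,0,0,0.04],[0,0,0,0.04],[0,0,0,0.038],[0.34,-0.47,0,0],[0.34,-0.47,0,0],[0.34,-0.47,0,0],[0.34,-0.47,0,0]]' 0 20; python3 -m pendant '[[0.34,-0.47,0,0],[0.34,-0.47,0,0],[0.34,-0.47,0,0],[0.34,-0.47,0,0],[0.34,-0.47,0,0],[0.34,-0.47,0,0],[0.34,-0.47,0,0],[0.34,-0.47,0,0]]'
```

```text
t: 2.9
ee_pos: [324.4, -467.7, 292.4]
ee_rot: [3.127, -0.3, 0.0]
force: [0.3, -0.9, -0.5]
opening: 31.4
grasp_force: 0.0
t: 3.7
ee_pos: [595.3, -213.3, 292.4]
ee_rot: [3.127, -0.299, 0.001]
force: [1.1, -0.5, -0.3]
opening: 0.5
grasp_force: 0.0
```

```bash
python3 -m pendant '[[0.25,-0.4,0.3,0],[0.25,-0.4,0.3,0],[0.2,-0.2,0.4,0],[0,0,0.5,0],[0,0,0,0],[0,0,0,0]]'
```

```text
t: 4.3
ee_pos: [663.6, -146.8, 171.7]
ee_rot: [-3.127, 0.299, 0.004]
force: [-0.1, 0.1, 0.3]
opening: 0.4
grasp_force: 0.0
```

Run:
```python
from h import *
for c in ('scene','top'):
    im=eyes.get_image(c)[:,:,::-1]; a=im[220:370,160:310] if c=='scene' else im[90:240,300:450]
    cv2.imwrite(f'pics/{c}1.png',cv2.resize(a,(550,550),interpolation=2))
cv2.imwrite('pics/b1.png',cv2.resize(np.hstack([cv2.imread('pics/scene1.png'),cv2.imread('pics/top1.png')]),(800,400)))
```

```text
(no output)
```

View pics/b1.png

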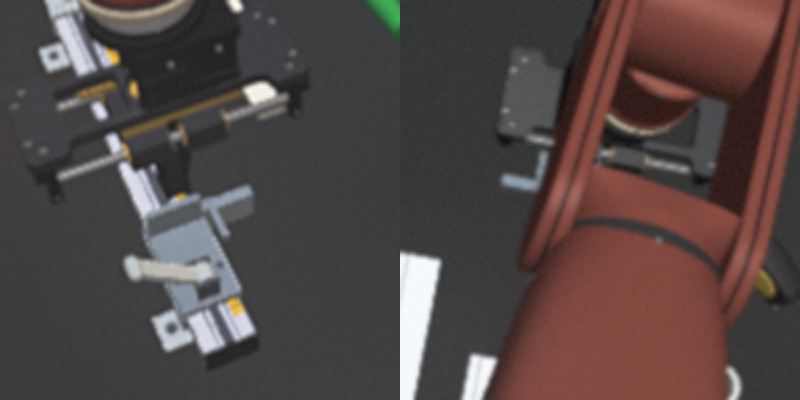

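```bash
python3 - <<'E'
from fit import *
print(proj('scene',np.array([664,-146.8,101.7])))
E
python3 -m pendant '[[0.07,0,0,0],[0,0,0.2,0],[0,0,0.2,0],[0,0,0.1,0],[0,0,0,0]]'; python3 -m pendant '[[0,0,0.1,0],[0,0,0.1,0],[0,0,0.08,0],[0,0,0,0]]'
```

```text
[224.93945822 289.6839207 ]
t: 4.9
ee_pos: [667.9, -147.4, 128.9]
ee_rot: [-3.126, 0.299, 0.008]
force: [0.6, 0.4, -0.6]
opening: 0.2
grasp_force: 0.0
t: 5.3
ee_pos: [668.9, -147.6, 108.3]
ee_rot: [-3.127, 0.299, 0.004]
force: [-0.6, 0.1, -0.8]
opening: 0.4
grasp_force: 0.0
```

Run:
```python
from h import *
im=eyes.get_image('scene')[:,:,::-1]
cv2.imwrite('pics/s2.png',cv2.resize(im[230:370,160:320],(800,600)[:2],interpolation=2))
```

```text
(no output)
```

View pics/s2.png

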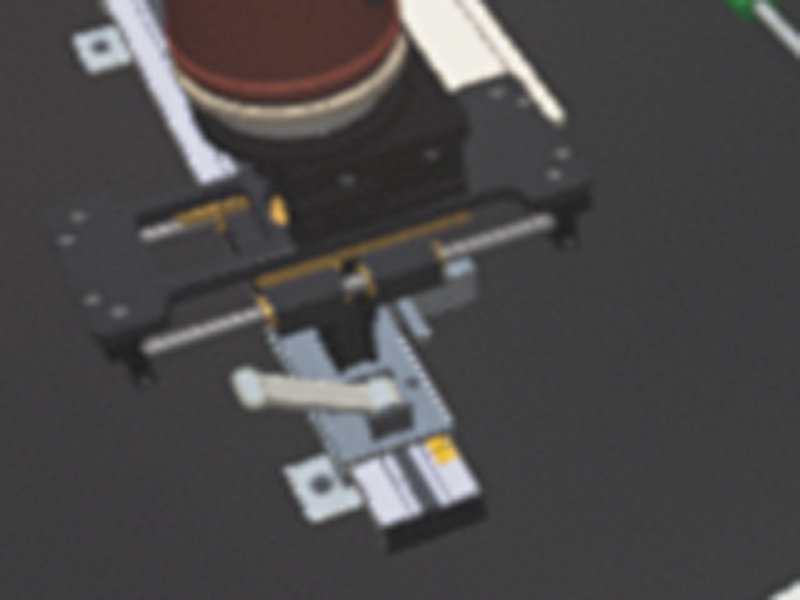

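The fingers (about 350,350 in the crop) stand over the deck, between the lip and the clamp; the lever at (250,385) is clear. Now approach the lip.

```bash
for i in 1; do python3 -m pendant '[[-0.05,0,0,0],[-0.05,0,0,0],[-0.03,0,0,0],[-0.03,0,0,0],[0,0,0,0]]'; done; python3 -m pendant '[[-0.03,0,0,0],[-0.03,0,0,0],[-0.03,0,0,0],[-0.03,0,0,0]]'
```

```text
t: 5.85
ee_pos: [656.9, -145.4, 110.1]
ee_rot: [3.127, -0.299, 0.0]
force: [0.2, -1.0, -0.1]
opening: 0.7
grasp_force: 0.0
t: 6.25
ee_pos: [648.1, -143.8, 110.2]
ee_rot: [3.127, -0.299, 0.002]
force: [3.3, -1.2, -1.0]
opening: 0.9
grasp_force: 1.8
```

```bash
python3 -m pendant '[[-0.05,0,0,0],[-0.1,0,0,0],[-0.1,0,0,0],[-0.1,0,0,0],[-0.1,0,0,0],[-0.1,0,0,0],[-0.1,0,0,0],[-0.1,0,0,0]]'; python3 -m pendant '[[-0.1,0,0,0],[-0.1,0,0,0],[-0.1,0,0,0],[-0.1,0,0,0],[-0.1,0,0,0],[-0.1,0,0,0],[-0.05,0,0,0],[0,0,0,0]]'
```

```text
t: 7.05
ee_pos: [588.3, -132.4, 110.1]
ee_rot: [3.127, -0.299, 0.001]
force: [3.5, -3.5, 1.5]
opening: 0.7
grasp_force: 1.9
t: 7.85
ee_pos: [536.5, -121.8, 109.4]
ee_rot: [-3.126, 0.299, 0.004]
force: [0.8, -0.6, 1.9]
opening: 0.6
grasp_force: 0.2
```

Run:
```python
from fit import *
im=eyes.get_image('scene')[:,:,::-1]
cv2.imwrite('pics/s3.png',cv2.resize(im[170:320,140:340],(800,600),interpolation=2))
eyes.get_image('top')
for c in ('scene','top'):
  for n,z in (('stop_arm',15),('strip_short_end',5),('stop_deck',28.5)):
    print(c,n,[(np.round(q['point'],1),round(q['p'],2),onz(c,q['point'],z).round(1)) for q in tip_of(c,n)[:2]])
```

```text
scene stop_arm [(array([223.7, 260.6]), 0.71, array([523.5, -77.2,  15. ]))]
scene strip_short_end [(array([ 88.4, 256. ]), 0.89, array([ 302.3, -331.7,    5. ]))]
scene stop_deck [(array([211.3, 272.8]), 0.94, array([ 549.9, -123.1,   28.5]))]
top stop_arm [(array([331.9, 207.6]), 0.48, array([517.7, -61.7,  15. ]))]
top strip_short_end [(array([332.9, 227.7]), 0.64, array([466.6, -65.4,   5. ]))]
top stop_deck [(array([333.3, 225.1]), 0.33, array([472.2, -63.9,  28.5]))]
```

View pics/s3.png

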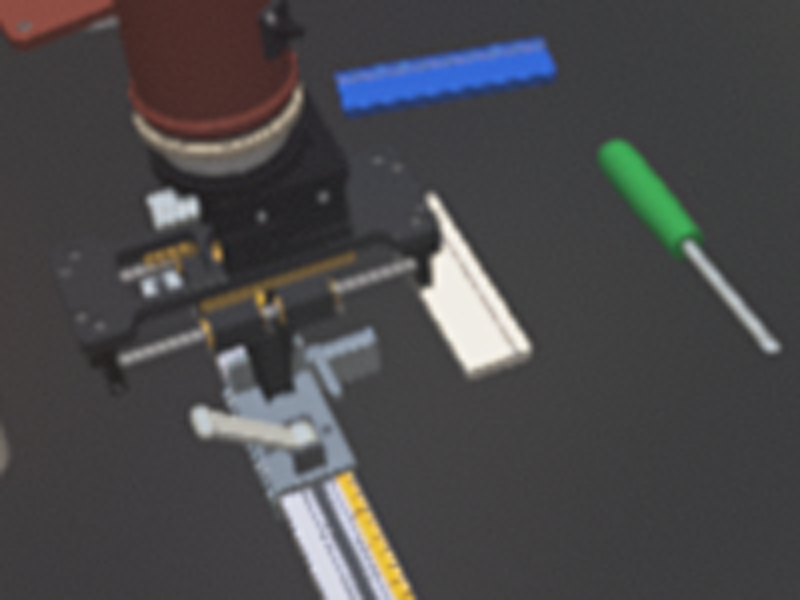

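The stop arm, at (345,355) in the crop, has been drawn with the finger; the sample is hidden under the gripper. About 50 mm remain.

```bash
python3 -m pendant '[[-0.05,0,0,0],[-0.07,0,0,0],[-0.07,0,0,0],[-0.07,0,0,0],[-0.07,0,0,0],[-0.05,0,0,0],[-0.03,0,0,0],[-0.02,0,0,0]]'; python3 -m pendant '[[-0.02,0,0,0],[-0.02,0,0,0],[-0.02,0,0,0],[-0.02,0,0,0]]'
```

```text
t: 9.05
ee_pos: [503.9, -116.0, 110.0]
ee_rot: [3.127, -0.299, 0.001]
force: [4.2, -1.3, -1.0]
opening: 0.4
grasp_force: 1.8
t: 9.45
ee_pos: [497.8, -114.9, 110.0]
ee_rot: [3.127, -0.299, 0.0]
force: [3.3, -1.9, -0.7]
opening: 0.2
grasp_force: 1.8
```

```bash
python3 -m pendant '[[-0.015,0,0,0],[-0.015,0,0,0],[-0.015,0,0,0],[-0.015,0,0,0]]'
```

```text
t: 9.85
ee_pos: [493.0, -113.9, 109.9]
ee_rot: [3.127, -0.299, 0.0]
force: [3.1, -3.4, 0.2]
opening: 0.5
grasp_force: 1.8
```

```bash
python3 -m pendant '[[-0.012,0,0,0],[-0.012,0,0,0],[-0.012,0,0,0]]'
```

```text
t: 10.15
ee_pos: [490.8, -113.5, 110.0]
ee_rot: [3.127, -0.299, 0.003]
force: [7.6, -3.7, -4.6]
opening: 0.6
grasp_force: 4.3
```

```bash
python3 -m pendant '[[-0.012,0,0,0],[-0.012,0,0,0]]'
```

```text
t: 10.35
ee_pos: [490.4, -113.4, 110.2]
ee_rot: [3.126, -0.3, 0.01]
force: [14.8, -4.8, -10.5]
opening: 0.4
grasp_force: 7.5
```

```bash
python3 -m pendant '[[0.02,0,0,0],[0.04,0,0,0],[0.06,0,0,0],[0,0,-0.3,0],[0,0,-0.5,0],[0,0,-0.5,0],[0,0,0,0]]'; python3 -m pendant '[[0.45,0,0,0],[0.6,0,0,0],[0.6,0,0,0],[0.6,0,0,0],[0.3,0,0,0],[0,0,0,0]]'
```

```text
t: 11.05
ee_pos: [500.5, -115.5, 219.6]
ee_rot: [3.125, -0.298, 0.013]
force: [1.6, -0.7, 1.2]
opening: 0.6
grasp_force: 0.0
t: 11.65
ee_pos: [699.5, -153.3, 211.2]
ee_rot: [-3.126, 0.298, 0.004]
force: [-0.9, -0.5, -0.1]
opening: 0.5
grasp_force: 0.0
```

Run:
```python
from fit import *
im=eyes.get_image('scene')[:,:,::-1]; eyes.get_image('top')
cv2.imwrite('pics/s4.png',cv2.resize(im[190:310,150:310],(800,600),interpolation=2))
for n,z in (('stop_arm',15),('strip_short_end',5),('stop_deck',28.5),('stop_lip',41.5),('lever_tip',88),('lever_hinge',40)):
  g={}
  for c in ('scene','top'):
    r=tip_of(c,n)
    print(c,n,[(np.round(q['point'],1),round(q['p'],2),onz(c,q['point'],z).round(1)) for q in r[:2]])
```

```text
scene stop_arm []
top stop_arm [(array([436.9, 193.4]), 0.71, array([ 557.8, -335.2,   15. ])), (array([330.9, 224.9]), 0.56, array([473.3, -59.2,  15. ]))]
scene strip_short_end [(array([ 90.9, 257. ]), 0.9, array([ 309.4, -327.7,    5. ])), (array([219. , 248.4]), 0.54, array([473.6, -62.1,   5. ]))]
top strip_short_end [(array([333.5, 229.2]), 0.49, array([462.8, -67. ,   5. ])), (array([437.1, 292.2]), 0.48, array([ 303.1, -335.4,    5. ]))]
scene stop_deck [(array([204. , 257.6]), 0.46, array([ 499.5, -113.9,   28.5]))]
top stop_deck []
scene stop_lip []
top stop_lip []
scene lever_tip [(array([183.9, 260.7]), 0.48, array([ 535.6, -172.1,   88. ]))]
top lever_tip []
scene lever_hinge [(array([206.6, 266.5]), 0.62, array([ 537.1, -126.1,   40. ])), (array([183. , 259.2]), 0.28, array([ 485.5, -158.4,   40. ]))]
top lever_hinge []
```

View pics/s4.png

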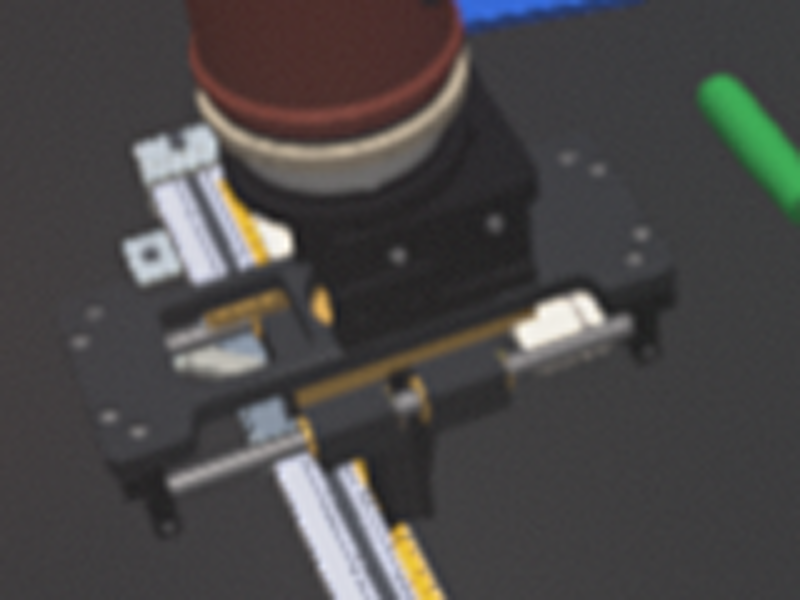

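```bash
python3 -m pendant '[[-0.2,0.55,-0.1,0],[-0.2,0.55,0,0],[-0.4,0.45,0,0],[-0.4,0.45,0,0],[-0.4,0.4,0,0],[-0.4,0.2,0,0],[0,0,0,0]]'
```

```text
t: 13.05
ee_pos: [497.8, -328.9, 221.5]
ee_rot: [-3.127, 0.305, 0.004]
force: [0.6, 0.1, -0.2]
opening: 0.4
grasp_force: 0.0
```

Run:
```python
from fit import *
a=eyes.get_image('scene')[:,:,::-1]; b=eyes.get_image('top')[:,:,::-1]
cv2.imwrite('pics/b5.png',np.hstack([cv2.resize(a[210:310,150:250],(400,400),interpolation=2),cv2.resize(b[180:280,290:390],(400,400),interpolation=2)]))
for n,z in (('stop_arm',15),('strip_short_end',5),('stop_deck',28.5),('stop_lip',41.5),('lever_tip',88),('lever_hinge',40)):
  g={}
  for c in ('scene','top'):
    r=tip_of(c,n)
    print(c,n,[(np.round(q['point'],1),round(q['p'],2),onz(c,q['point'],z).round(1)) for q in r[:2]])
```

```text
scene stop_arm [(array([216.3, 246.3]), 0.75, array([472.7, -67.7,  15. ])), (array([181.7, 258.7]), 0.69, array([ 458.6, -153.1,   15. ]))]
top stop_arm [(array([330.3, 222.5]), 0.48, array([479.4, -57.7,  15. ])), (array([411.8, 236. ]), 0.19, array([ 446.9, -267.6,   15. ]))]
scene strip_short_end [(array([ 89.3, 258.6]), 0.92, array([ 312.3, -332.6,    5. ])), (array([220.3, 247.1]), 0.9, array([471.7, -57.4,   5. ]))]
top strip_short_end [(array([330.1, 232. ]), 0.63, array([455.5, -58.2,   5. ])), (array([439.1, 289.5]), 0.55, array([ 310. , -340.7,    5. ]))]
scene stop_deck [(array([213.9, 247. ]), 0.31, array([483.7, -78.7,  28.5]))]
top stop_deck [(array([306.6, 186.7]), 0.64, array([569.2,   4.3,  28.5])), (array([352. , 211.3]), 0.56, array([ 507.7, -111.4,   28.5]))]
scene stop_lip [(array([200.4, 247.5]), 0.55, array([ 478.2, -109.6,   41.5]))]
top stop_lip [(array([434.6, 192.1]), 0.7, array([ 557.8, -320.2,   41.5])), (array([411.8, 234.1]), 0.57, array([ 450.9, -260.1,   41.5]))]
scene lever_tip [(array([182.5, 260.2]), 0.52, array([ 532.6, -173.9,   88. ]))]
top lever_tip [(array([382.2, 198.4]), 0.53, array([ 535. , -175.8,   88. ]))]
scene lever_hinge [(array([214.4, 247. ]), 0.74, array([495.1, -82.2,  40. ])), (array([210.3, 266.6]), 0.63, array([ 542.4, -119.7,   40. ]))]
top lever_hinge [(array([357.7, 197.2]), 0.67, array([ 542.6, -124.1,   40. ])), (array([380.1, 199.4]), 0.29, array([ 537.7, -180.9,   40. ]))]
```

View pics/b5.png

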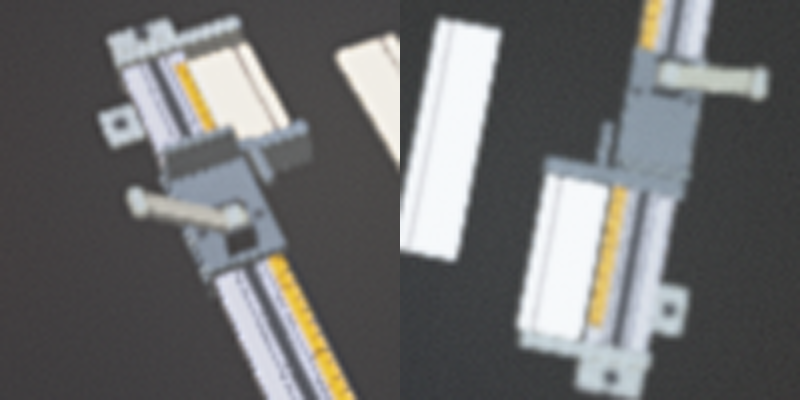

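The stop arm is flush against the sample's free end in both views (left view 275,145; right view 580,170), and the lever is still open. Next, go above the lever tip.

```bash
python3 -m pendant '[[0.03,-0.3,0,0],[0,-0.5,0,0],[0,-0.5,0,0],[0,-0.4,0.1,0],[0,-0.24,0.2,0],[0,0,0.2,0],[0,0,0,0]]'
```

```text
t: 14.45
ee_pos: [532.0, -173.9, 179.5]
ee_rot: [-3.126, 0.296, 0.007]
force: [-0.6, -0.1, -0.2]
opening: 0.6
grasp_force: 0.0
```

```bash
python3 -m pendant '[[-0.02,0.03,0.1,0],[0,0,0.1,0],[0,0,0.06,0],[0,0,0.06,0],[0,0,0.06,0]]'; python3 -m pendant '[[0,0,0.06,0],[0,0,0.06,0],[0,0,0.06,0],[0,0,0.06,0]]'
```

```text
t: 14.95
ee_pos: [531.5, -178.6, 152.0]
ee_rot: [3.125, -0.299, 0.002]
force: [-4.8, -7.4, 9.9]
opening: 0.1
grasp_force: 5.9
t: 15.35
ee_pos: [533.2, -185.6, 137.0]
ee_rot: [3.112, -0.296, 0.011]
force: [-9.2, -29.9, 15.9]
opening: 0.8
grasp_force: 15.8
```

The sideways force (-y) shows the finger is bearing on the lever's end face rather than its top. I'll raise the tool and check the lever and stop.

```bash
python3 -m pendant '[[0,0.05,-0.05,0],[0,0,-0.3,0],[0,0,-0.5,0],[0,0,-0.2,0],[0,0.6,0,0],[0,0.6,0,0],[0,0.6,0,0],[0,0,0,0]]'
```

```text
t: 16.15
ee_pos: [501.9, -328.2, 216.6]
ee_rot: [3.124, -0.307, 0.001]
force: [1.1, 0.7, 0.4]
opening: 0.6
grasp_force: 0.0
```

Run:
```python
from fit import *
a=eyes.get_image('scene')[:,:,::-1]; b=eyes.get_image('top')[:,:,::-1]
cv2.imwrite('pics/b6.png',np.hstack([cv2.resize(a[210:310,150:250],(400,400),interpolation=2),cv2.resize(b[180:280,290:390],(400,400),interpolation=2)]))
for n,z in (('lever_tip',88),('lever_hinge',40)):
  g=[]
  for c in ('scene','top'):
    r=tip_of(c,n)
    print(c,n,[(np.round(q['point'],1),round(q['p'],2),onz(c,q['point'],z).round(1)) for q in r[:2]])
    if r: g.append((c,r[0]['point']))
  if len(g)==2: print(tri(g))
```

```text
scene lever_tip [(array([177.9, 267.3]), 0.75, array([ 544.7, -190.6,   88. ]))]
top lever_tip [(array([382. , 201.5]), 0.55, array([ 527.4, -175.2,   88. ])), (array([355.4, 211.2]), 0.32, array([ 503.2, -110.6,   88. ]))]
[ 528.17289022 -182.69098793   67.96365534]
scene lever_hinge [(array([209.6, 267.4]), 0.78, array([ 543.5, -122.1,   40. ]))]
top lever_hinge [(array([357.6, 195.8]), 0.75, array([ 546.1, -123.9,   40. ])), (array([249.6, 189.9]), 0.45, array([557.9, 148.4,  40. ]))]
[ 545.8702394  -123.21497121   42.90343108]
```

View pics/b6.png

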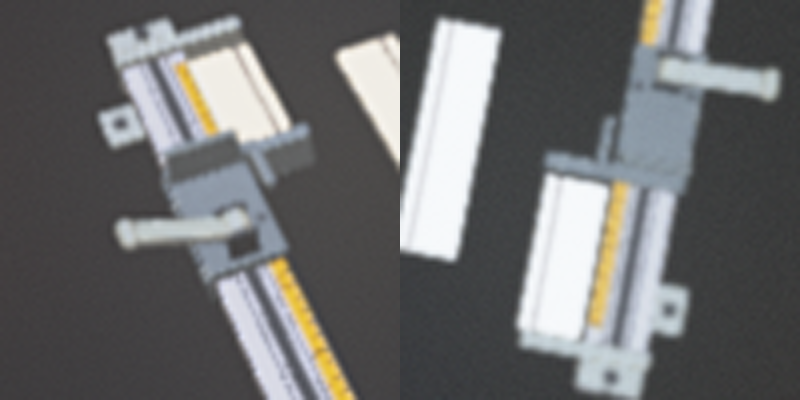

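Run:
```python
import cv2,numpy as np
a,b=[cv2.cvtColor(cv2.imread(f'pics/b{k}.png'),6).astype(np.float32) for k in (5,6)]
for n,(x0,y0,x1,y1) in dict(lipS=(165,125,240,180),armS=(245,115,315,190),armT=(540,110,620,185),deckT=(600,110,700,200),railS=(100,20,180,140),bracketT=(560,340,690,400)).items():
    A,B=a[y0:y1,x0:x1],b[y0:y1,x0:x1]; w=cv2.createHanningWindow(A.shape[::-1],cv2.CV_32F)
    print(n,np.round(np.array(cv2.phaseCorrelate(A,B,w)[0])/4,2),'px')
```

```text
lipS [ 0.03 -0.1 ] px
armS [0.01 0.17] px
armT [0.02 0.11] px
deckT [ 0. -0.] px
railS [ 0.03 -0.02] px
bracketT [ 0.19 -0.02] px
```

The stop has moved less than 0.5 mm and the lever is part-way down (about 24°). I'll press again, closer in on its top face.

```bash
python3 -m pendant '[[-0.02,-0.3,0,0],[0,-0.5,0,0],[0,-0.5,0,0],[0,-0.45,0.1,0],[0,-0.32,0.2,0],[0,0,0.3,0],[0,0,0.1,0],[0,0,0,0]]'
```

```text
t: 17.25
ee_pos: [532.1, -158.7, 158.8]
ee_rot: [-3.127, 0.297, 0.005]
force: [-0.2, -0.6, 1.0]
opening: 0.3
grasp_force: 0.0
```

```bash
python3 -m pendant '[[0,0.06,0,0],[0,0,0.06,0],[0,0,0.06,0],[0,0,0.06,0],[0,0,0.06,0]]'; python3 -m pendant '[[0,0,0.05,0],[0,0,0.05,0],[0,0,0.05,0]]'
```

```text
t: 17.75
ee_pos: [532.0, -164.8, 140.7]
ee_rot: [-3.127, 0.3, -0.0]
force: [0.5, 0.1, 0.0]
opening: 0.8
grasp_force: 0.0
t: 18.05
ee_pos: [532.3, -164.7, 129.0]
ee_rot: [3.127, -0.299, 0.001]
force: [0.1, -1.1, 2.4]
opening: 0.6
grasp_force: 1.1
```

Contact is clean and vertical. I'll continue down.

```bash
python3 -m pendant '[[0,0,0.04,0],[0,0,0.04,0],[0,0,0.03,0]]'
```

```text
t: 18.35
ee_pos: [532.3, -164.7, 120.2]
ee_rot: [3.127, -0.299, 0.001]
force: [-0.1, -1.7, 2.8]
opening: 0.1
grasp_force: 1.2
```

```bash
python3 -m pendant '[[0,0,0.02,0],[0,0,0.02,0]]'
```

```text
t: 18.55
ee_pos: [532.2, -164.7, 117.1]
ee_rot: [3.127, -0.299, 0.001]
force: [-1.5, -0.9, 1.0]
opening: 0.4
grasp_force: 1.2
```

```bash
python3 -m pendant '[[0,0,0.015,0],[0,0,0.015,0]]'
```

```text
t: 18.75
ee_pos: [532.2, -164.7, 114.7]
ee_rot: [3.127, -0.299, 0.0]
force: [-0.0, -1.6, 2.8]
opening: 0.3
grasp_force: 1.7
```

```bash
python3 -m pendant '[[0,0,0.015,0],[0,0,0,0]]'
```

```text
t: 18.95
ee_pos: [532.3, -164.7, 114.3]
ee_rot: [3.127, -0.299, 0.0]
force: [-2.3, 0.1, 7.6]
opening: 0.6
grasp_force: 4.0
```

Force is rising at the lever's end stop. One more small press and hold, then lift away and look.

```bash
python3 -m pendant '[[0,0,0.01,0],[0,0,0,0],[0,0,0,0]]'; python3 -m pendant '[[0,0,-0.02,0],[0,0,-0.2,0],[0,0,-0.5,0],[0,0,-0.5,0],[0,0.6,0,0],[0,0.6,0,0],[0,0.6,0,0],[0,0.3,0,0]]'
```

```text
t: 19.25
ee_pos: [532.7, -164.8, 114.2]
ee_rot: [3.127, -0.299, 0.002]
force: [-2.6, 1.2, 11.4]
opening: 0.6
grasp_force: 5.7
t: 20.05
ee_pos: [499.0, -332.3, 209.8]
ee_rot: [3.127, -0.302, -0.001]
force: [0.8, -0.5, 0.5]
opening: 0.5
grasp_force: 0.0
```

```bash
python3 -m pendant '[[0,0,0,0],[0,0,0,0]]' | tail -3
python3 - <<'E'
from fit import *
a=eyes.get_image('scene')[:,:,::-1]; b=eyes.get_image('top')[:,:,::-1]
cv2.imwrite('pics/b7.png',np.hstack([cv2.resize(a[210:310,150:250],(400,400),interpolation=2),cv2.resize(b[180:280,290:390],(400,400),interpolation=2)]))
g=[(c,tip_of(c,'lever_tip')[0]['point']) for c in ('scene','top')]; print(tri(g))
a,b=[cv2.cvtColor(cv2.imread(f'pics/b{k}.png'),6).astype(np.float32) for k in (5,7)]
for n,(x0,y0,x1,y1) in dict(lipS=(165,125,240,180),armS=(245,115,315,190),armT=(540,110,620,185),railS=(100,20,180,140),bracketT=(560,340,690,400)).items():
    A,B=a[y0:y1,x0:x1],b[y0:y1,x0:x1]; w_=cv2.createHanningWindow(A.shape[::-1],cv2.CV_32F)
    print(n,np.round(np.array(cv2.phaseCorrelate(A,B,w_)[0])/4,2),'px')
E
```

```text
force: [0.7, 0.4, -0.4]
opening: 0.3
grasp_force: 0.0
[ 338.13813892 -100.1052407  -197.99892432]
lipS [0.06 0.04] px
armS [-0.03  0.16] px
armT [0.06 0.04] px
railS [ 0.02 -0.02] px
bracketT [0.15 0.01] px
```

View pics/b7.png

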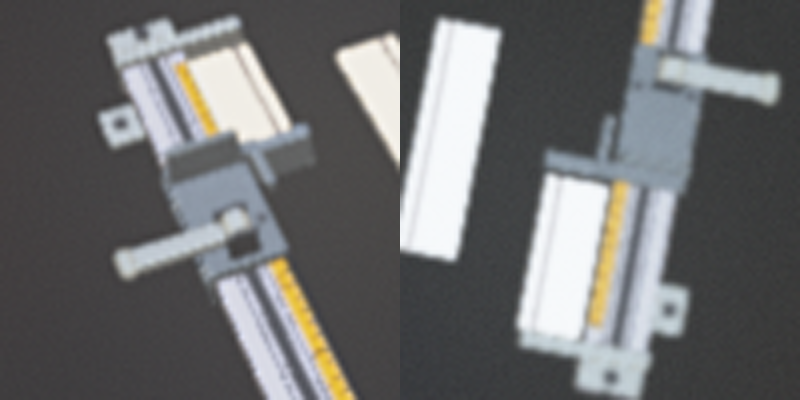

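Run:
```python
import cv2,numpy as np
G=[cv2.cvtColor(cv2.imread(f'pics/b{k}.png'),6).astype(np.float32) for k in (5,6,7)]
for n,(x0,y0,x1,y1) in dict(lipS=(165,125,240,180),armS=(250,110,320,190),armT=(535,140,610,185),lipT=(610,140,695,205),stripendT=(545,165,605,190),endT=(515,320,660,400),endS=(100,10,250,70)).items():
    T=G[0][y0:y1,x0:x1]
    for k in (1,2):
        S=G[k][y0-16:y1+16,x0-16:x1+16] if y0>=16 else None
        if S is None: continue
        r=cv2.matchTemplate(S,T,cv2.TM_CCOEFF_NORMED); _,m,_,l=cv2.minMaxLoc(r); print(n,k,np.array(l)-16,round(m,3))
for k in range(3):
    print([G[k][y,555:600].mean().round().astype(int) for y in range(140,190,3)])
```

```text
lipS 1 [2 4] 0.991
lipS 2 [2 4] 0.992
armS 1 [2 4] 0.998
armS 2 [2 4] 0.998
armT 1 [ 0 -2] 0.92
armT 2 [ 0 -2] 0.904
lipT 1 [ 1 -5] 0.986
lipT 2 [ 1 -5] 0.984
stripendT 1 [0 1] 0.956
stripendT 2 [0 1] 0.95
endT 1 [0 0] 1.0
endT 2 [0 0] 1.0
[np.int64(67), np.int64(67), np.int64(68), np.int64(70), np.int64(72), np.int64(78), np.int64(93), np.int64(113), np.int64(135), np.int64(151), np.int64(157), np.int64(156), np.int64(164), np.int64(187), np.int64(216), np.int64(234), np.int64(243)]
[np.int64(67), np.int64(67), np.int64(70), np.int64(74), np.int64(86), np.int64(109), np.int64(132), np.int64(147), np.int64(155), np.int64(152), np.int64(142), np.int64(129), np.int64(135), np.int64(169), np.int64(211), np.int64(234), np.int64(243)]
[np.int64(66), np.int64(67), np.int64(70), np.int64(74), np.int64(88), np.int64(110), np.int64(133), np.int64(147), np.int64(154), np.int64(151), np.int64(140), np.int64(126), np.int64(133), np.int64(168), np.int64(211), np.int64(233), np.int64(243)]
```

Template matching shows the stop backed off by about 2.7 mm during the first lever push (the phase correlation missed it). I'll hook the lip again and draw it snug.

```bash
python3 -m pendant '[[-0.1,-0.35,0,0],[-0.1,-0.5,0,0],[-0.1,-0.5,0,0],[-0.14,-0.5,0,0],[0,-0.5,0,0],[0,-0.33,0,0],[0,0,0.2,0],[0,0,0,0]]'
```

```text
t: 21.25
ee_pos: [505.3, -109.9, 192.7]
ee_rot: [-3.127, 0.293, 0.005]
force: [-0.5, -0.3, -0.7]
opening: 0.1
grasp_force: 0.0
```

```bash
python3 -m pendant '[[0.02,0.07,0.2,0],[0,0,0.3,0],[0,0,0.2,0],[0,0,0.15,0],[0,0,0.1,0],[0,0,0.08,0],[0,0,0,0],[0,0,0,0]]'; python3 -m pendant '[[-0.03,0,0,0],[-0.03,0,0,0],[-0.02,0,0,0],[-0.02,0,0,0]]'
```

```text
t: 22.05
ee_pos: [507.2, -118.2, 112.3]
ee_rot: [3.127, -0.299, 0.001]
force: [0.9, 0.7, -0.4]
opening: 0.6
grasp_force: 0.0
t: 22.45
ee_pos: [498.9, -116.6, 112.1]
ee_rot: [3.127, -0.299, 0.0]
force: [0.2, 0.3, 0.8]
opening: 0.5
grasp_force: 0.0
```

```bash
python3 -m pendant '[[-0.02,0,0,0],[-0.02,0,0,0],[-0.015,0,0,0]]'
```

```text
t: 22.75
ee_pos: [494.5, -115.7, 111.8]
ee_rot: [-3.127, 0.299, 0.0]
force: [-0.3, 0.6, -0.6]
opening: 0.4
grasp_force: 0.0
```

```bash
python3 -m pendant '[[-0.012,0,0,0],[-0.01,0,0,0]]'
```

```text
t: 22.95
ee_pos: [493.6, -115.6, 112.1]
ee_rot: [3.127, -0.299, 0.003]
force: [2.7, -0.6, -2.3]
opening: 0.4
grasp_force: 1.8
```

```bash
python3 -m pendant '[[-0.01,0,0,0],[-0.01,0,0,0]]'
```

```text
t: 23.15
ee_pos: [491.8, -115.3, 112.1]
ee_rot: [3.127, -0.299, 0.002]
force: [3.1, -0.3, -1.2]
opening: 0.4
grasp_force: 1.8
```

```bash
python3 -m pendant '[[-0.01,0,0,0],[-0.01,0,0,0]]'
```

```text
t: 23.35
ee_pos: [490.5, -115.0, 112.1]
ee_rot: [3.127, -0.299, 0.003]
force: [8.5, -1.0, -5.2]
opening: 0.5
grasp_force: 3.9
```

It slides freely and is now touching the strip (force rising to 8.5 N at the earlier contact position). Hold, back off, raise and look.

```bash
python3 -m pendant '[[-0.005,0,0,0],[0,0,0,0],[0.03,0,0,0],[0.07,0,0,0],[0,0,-0.2,0],[0,0,-0.5,0],[0,0,-0.6,0]]'; python3 -m pendant '[[0,0.5,0,0],[0,0.6,0,0],[0,0.6,0,0],[0,0.6,0,0],[0,0.5,0,0],[0,0,0,0],[0,0,0,0]]'
python3 - <<'E'
from fit import *
a=eyes.get_image('scene')[:,:,::-1]; b=eyes.get_image('top')[:,:,::-1]
cv2.imwrite('pics/b8.png',np.hstack([cv2.resize(a[210:310,150:250],(400,400),interpolation=2),cv2.resize(b[180:280,290:390],(400,400),interpolation=2)]))
G=[cv2.cvtColor(cv2.imread(f'pics/b{k}.png'),6).astype(np.float32) for k in (5,8,7)]
for n,k,(x0,y0,x1,y1) in [('lipS',0,(165,125,240,180)),('armS',0,(250,110,320,190)),('armT',0,(535,140,610,185)),('lipT',0,(610,140,695,205)),('stripendT',0,(545,165,605,190)),('endT',0,(515,320,660,384)),('spare',0,(420,16,520,280)),('leverS vs b7',2,(110,190,200,285))]:
    r=cv2.matchTemplate(G[1][y0-16:y1+16,x0-16:x1+16],G[k][y0:y1,x0:x1],cv2.TM_CCOEFF_NORMED); _,m,_,l=cv2.minMaxLoc(r); print(n,np.array(l)-16,round(m,3))
E
```

```text
t: 24.05
ee_pos: [495.4, -115.6, 214.6]
ee_rot: [-3.126, 0.299, 0.011]
force: [1.5, 0.0, -0.3]
opening: 0.9
grasp_force: 0.0
t: 24.75
ee_pos: [454.1, -336.7, 215.2]
ee_rot: [-3.126, 0.302, 0.002]
force: [-0.5, 0.3, 0.3]
opening: 0.2
grasp_force: 0.0
lipS [0 0] 1.0
armS [0 0] 1.0
armT [0 0] 1.0
lipT [0 0] 0.999
stripendT [0 0] 1.0
endT [0 0] 1.0
spare [0 0] 1.0
leverS vs b7 [-2 -4] 0.997
```

View pics/b8.png

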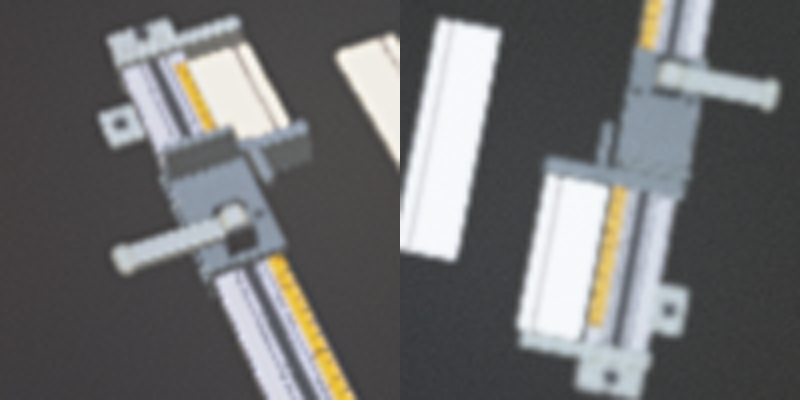

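The stop is back flush against the strip, matching the earlier snug picture exactly. The lever is fully down and the robot is clear, so I'm handing in.

```bash
python3 -c "
from bench import ctrl
print(ctrl.sign_off())"
```

```text
the job is handed in; nothing more can be done
None
```

The job is handed in: the stop sits snug against the free end of the short sample strip with the clamp lever pushed fully down; my first lever push had backed the stop off about 3 mm, so I drew it snug again with the lever already down, and no verdict was returned.

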